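# Release the cam stop and push the test slide home

## Robot

A 7-joint arm with a two-finger parallel gripper is mounted at the origin on a cart in front of the work surface, level with it; the furniture and walls round the work are solid. World frame = base frame: x ahead of the robot, y to its left, z up, the work surface at z = 0. Lengths are in m, angles in degrees, forces in N, time in s.
With the tool pointing down it reaches from about 0.425 to 0.825 m from the base axis. Payload 3.6 kg.
Tool frame: the origin (TCP) lies on the centre line of the jaws, within the pads' length; the fingertips stand tip_extent ahead of it and the grasp point (between the pads) lies 6 mm ahead of it (tip_extent is the distance from the TCP to the fingertips, in m); z points along the fingers, y is the line along which they close (so a half turn about z gives the same grasp; the last joint's range is limited). The gripper opens to 93 mm and grips with 3 to 60 N. Pads are 15 mm wide; open, the fingers measure 128 mm over their backs; the gripper's body (75 mm by 188 mm) begins 65 mm behind the grasp point.
Start: joints at [-66.434, 35.231, -0.722, 81.555, 0.464, 63.22, -2.315], TCP at [0.276, 0.589, 0.244] pointing down, gripper open.
Joint ranges: [-178.69, 178.69], [-17.37, 117.87], [-77.05, 75.6], [15.02, 138.74], [-78.02, 258.01], [0.78, 113.62], [-162.83, 162.83]. Speed limits (degrees/s): [159.86, 159.86, 180, 180, 180, 180, 180].

## Interface

Orientations are given as a 3x3 rotation matrix whose columns are the frame's x, y, z axes.
In Python, from rig import * gives the robot as it stands.
- The arm moves only by the shell command python3 -m creep 'ROWS' [OPENING] [FORCE]. ROWS is JSON, a list of rows, each a list of 6 numbers: the shift along the tool's x, y, z in mm, then the turn, a rotation vector about the tool's x, y, z in degrees. In form: [[dx, dy, dz, rx, ry, rz], ...]. A call has exactly 10 rows; each row shifts and turns the commanded pose from where the row before left it, along the tool's axes as they then stand; what a row does not reach is not made up. A row lasts 1/12 s, in which the tool goes at most 41.7 mm and 7.16 degrees, less where a joint would pass 70% of its speed; a pose out of reach is approached as far as the arm can. A call with a gripper value outside its range is refused whole. OPENING is the closure in counts, from 0 (fully open) to 255 (shut), set as the call begins (- or left out, the last holds). The fingers move at their own pace and stop on an object; FORCE is the grip in N (left out, the last holds). Time passes only in rows, so rows that do not move let the fingers close, or fill a call up. It gives the time, the measured TCP pose, the force, the opening and the grip force at its end, in the units of the state.
- read_state(): the state, without advancing time (a new reading comes with each control period).
- snapshot(name): name is "side" or "top"; returns a dict with "img" (420x560x3 uint8, blue, green, red), "fov_y" (degrees; the focal length in pixels is half the picture's height over the tangent of half this angle, whatever the lens; pixels are square), "cx", "cy" (the principal point, pixels), "dist" ([k1, k2, p1, p2, k3] as OpenCV has them; the pictures are not rectified), "eye" and "attitude" of the camera in the world. Camera axes: x right, y down, z forward; pixel columns grow to the right and rows downward; lengths in m; the calibration is good to about 2 mm. A picture is of the moment at which its call begins. There is no depth.
- finish_job(): hands the job in; it is judged then, once.
Trained networks look in a picture, given as the dict that the camera call returned (one of the last four; its "shot" number tells which), for a name from the list of things; names that differ only in an ending like _2 or _b are one class to them, and where a whole thing is asked for, a point or a joint stands for the part that bears it (a point fixed in the world has none). Each returns a list of dicts, best first, with "p" (0 to 1); they miss things now and then, are a little off and sometimes report something else, mostly with a low value. They report only what shows in the picture. A call takes as long as a camera call.
- search_frame(picture, label): "xy" ([column, row] in pixels, amid what is visible of it).
The state is a dict: "clock": time; "joints": joint angles; "joint_vel": joint speeds; "tau": joint torques, N m; "tool_pos": TCP position; "tcp_rot": TCP orientation; "wrist_force": force on the tool from outside, world axes, zero at the start; "moment": the same for the moment, N m; "width": finger opening in m; "finger_force": force on a finger pad.
Only numpy, scipy, OpenCV 4.12 (cv2) and the standard library are available. Lean on these libraries where they do the work, as an engineer would, in place of code of your own. Each camera call takes 0.05 s, during which the arm holds its last target. There are 200 camera calls.

## Task

The board test jig is blocked by its red eccentric cam. Push the cam's lever round clockwise until the lever lies over the green mark (cam at its low point), and only then push the slide with the circuit board forward until it is fully home against the two black contact blocks. Only push, with the fingertips or the outside of the fingers: lift nothing, leave the lever on the mark, and leave the things standing round the jig alone.

Things in the scene. Friction and masses are not known exactly. Their poses are not given: they have to be found in the camera images.
- jig: Grey base plate of the test jig, fixed, 8 mm thick. Origin on the desk under the cam's pivot; +x is the forward travel of the slide, +y left, z up. Plate: x -170 to +75, y -72 to +72 mm. Two aluminium guide rails along x (x -164 to -38, |y| 41 to 52 mm, tops 22 mm up). Two black contact blocks (x -38 to -22, |y| 30 to 44 mm, tops 48 mm up) are the slide's stops.
- cam (a joint): Angle of the red cam, rad, growing counterclockwise from above; -0.45 to 2.8. 0 = low point: the lever points along the jig's -y, over the green mark. Starts at 1.5 to 2.6: turn it clockwise. No stop or click at 0; stiff (0.35 N m, 6 N at the knob), stays where left. The disc (radius 22, 13 mm off the pivot, 15 to 30 mm up) blocks the slide; within 0.35 of 0 the slide passes to its stops.
- lever_knob (a point): Centre of the top of the lever's upright black knob, 86 mm above the desk. The knob is a round post of 14 mm diameter, free from 53 to 86 mm above the desk, 56 mm from the cam's pivot. The lever below it is a flat steel bar 12 mm wide, 47 to 53 mm above the desk, from the pivot to 62 mm out.
- carriage: The slide: aluminium carriage 80 x 81 mm, loose between the rails (about 0.7 kg with the green circuit board fixed on it, 3 to 6 N to push). Origin: centre of its underside, 8 mm above the desk; axes as the jig's. A steel nose reaches 68 mm ahead of the origin, the white board contacts 40 mm. In the jig's frame its x is -113 to -107 mm at the start, -78 mm when fully home.
- push_plate (a point): Middle of the top edge of the rear face of the slide's blue upright push plate, 40 mm behind the slide's origin, 62 mm above the desk. The plate is 76 mm wide, 8 mm thick, 18 to 62 mm above the desk; push on its rear face, in the jig's +x.
- solder_spool: Bystander: spool of solder wire with blue flanges, 60 mm diameter, 35 mm high, loose, left or right of the jig; origin centre of its underside.
- heatsink: Bystander: finned aluminium heatsink 40 x 40 x 20 mm, loose, left or right of the jig; origin centre of its underside.
- flux_tin: Bystander: round white tin with green lid, 50 mm diameter, 20 mm high, loose, left or right of the jig; origin centre of its underside.
- green_mark (a point): Centre of the green mark painted on the jig's plate, 60 mm from the cam's pivot towards the jig's -y (8 x 18 mm). The lever covers it when the cam is at its low point.

How it is judged:
By the outcome, as a careful person would: the job done as asked, in the order asked, and still so for the second after the job is handed in, with the robot touching nothing.
It also fails if it takes over 58 s, if anything falls off the work surface, if the arm or the gripper's body presses on something with over 40 N, if the wrist force passes 120 N, or if a joint passes its speed limit or range.

## Working session

There is one attempt and no reset: what is moved stays moved. The work goes in short steps, Python scripts to look and compute and a shell command to move; the robot and the scene stay as the last step left them, time stands still between calls to the robot, and variables do not carry over. Pictures are saved under pics/ and viewed, at most 10 in all, crops included, and the job is handed in when it is done.

```bash
mkdir -p pics; ls; cat > h.py <<'E'
from rig import *
import numpy as np, cv2
def cam(s):
    f=s["img"].shape[0]/2/np.tan(np.radians(s["fov_y"])/2)
    K=np.array([[f,0,s["cx"]],[0,f,s["cy"]],[0,0,1]]);return K,np.array(s["dist"],float),np.array(s["eye"]),np.array(s["attitude"]).reshape(3,3)
def ray(s,xy,z):
    K,d,e,R=cam(s)
    u=cv2.undistortPoints(np.array([[xy]],float),K,d)[0,0]
    v=R@np.array([u[0],u[1],1]);return e+v*(z-e[2])/v[2]
def proj(s,P):
    K,d,e,R=cam(s);P=np.atleast_2d(P).astype(float)
    return cv2.projectPoints((P-e)@R,np.zeros(3),np.zeros(3),K,d)[0][:,0]
Z=dict(lever_knob=.086,push_plate=.062,green_mark=.008,carriage=.03,cam=.05,jig=.008,solder_spool=.0175,heatsink=.01,flux_tin=.01)
E
python3 - <<'E'
from h import *
st=read_state();print({k:np.round(v,3).tolist() for k,v in st.items()})
for n in("top","side"):
    s=snapshot(n);cv2.imwrite(f"pics/{n}1.png",s["img"]);print(n,np.round(s["eye"],3),np.round(s["attitude"],3).tolist())
    for k in Z:
        for r in search_frame(s,k)[:2]: print(k,np.round(r["xy"],1),round(r["p"],2),np.round(ray(s,r["xy"],Z[k]),4))
E
```

```text
pics
{'clock': 0.0, 'joints': [-66.435, 35.289, -0.722, 81.64, 0.462, 63.219, -2.315], 'joint_vel': [0.013, 0.034, -0.03, 0.205, 0.051, 0.065, 0.07], 'tau': [0.0, -45.894, 0.209, -16.574, -0.061, 0.021, 0.0], 'tool_pos': [0.275, 0.588, 0.242], 'tcp_rot': [[-0.906, 0.424, -0.001], [0.424, 0.906, -0.002], [-0.0, -0.003, -1.0]], 'wrist_force': [0.604, -0.457, -0.192], 'moment': [0.022, -0.043, 0.034], 'finger_force': 0.0, 'width': 0.093}
top [0.443 0.093 0.929] [[-0.002, -0.989, 0.145], [-1.0, -0.002, -0.023], [0.023, -0.145, -0.989]]
lever_knob [330.5 186.2] 0.59 [ 0.6233 -0.0313  0.086 ]
push_plate [345.7 244.7] 0.94 [ 0.517  -0.0614  0.062 ]
push_plate [272.3 269.9] 0.54 [0.4705 0.0759 0.062 ]
green_mark [332.7 201.1] 0.73 [ 0.6095 -0.0467  0.008 ]
carriage [345.2 242.6] 0.73 [ 0.5238 -0.0662  0.03  ]
cam [330.2 185.8] 0.55 [ 0.6318 -0.0361  0.05  ]
jig [337.4 203.1] 0.7 [ 0.6054 -0.0561  0.008 ]
jig [331.3 189. ] 0.56 [ 0.6342 -0.0444  0.008 ]
solder_spool [417.8 221.8] 0.78 [ 0.5663 -0.2174  0.0175]
heatsink [272.2 271.1] 0.58 [0.4698 0.0751 0.01  ]
flux_tin [252.3 189.8] 0.66 [0.6316 0.1147 0.01  ]
side [0.427 0.846 0.468] [[-0.98, -0.068, 0.185], [-0.196, 0.43, -0.881], [-0.02, -0.9, -0.435]]
lever_knob [274.3 211.9] 0.71 [0.6134 0.0579 0.086 ]
push_plate [321.6 213.6] 0.6 [5.151e-01 4.000e-04 6.200e-02]
green_mark [283.7 223.2] 0.82 [ 0.6139 -0.042   0.008 ]
carriage [320.6 211.6] 0.73 [ 0.5259 -0.0774  0.03  ]
carriage [337.6 248.7] 0.44 [0.4694 0.099  0.03  ]
cam [276.4 212.6] 0.63 [ 0.6252 -0.0133  0.05  ]
jig [284.2 225.5] 0.79 [ 0.6102 -0.0299  0.008 ]
solder_spool [312.9 193.3] 0.89 [ 0.5646 -0.2222  0.0175]
heatsink [339.5 248.6] 0.58 [0.4673 0.0638 0.01  ]
flux_tin [265.9 253.6] 0.86 [0.6227 0.1111 0.01  ]
```

```bash
python3 - <<'E'
import cv2
a=cv2.imread("pics/top1.png")[120:300,220:460];b=cv2.imread("pics/side1.png")[140:300,220:400]
cv2.imwrite("pics/top1c.png",cv2.resize(a,None,fx=3.3,fy=3.3,interpolation=cv2.INTER_CUBIC))
cv2.imwrite("pics/side1c.png",cv2.resize(b,None,fx=3.7,fy=3.7,interpolation=cv2.INTER_CUBIC))
E
```

```text
(no output)
```

View pics/top1c.png

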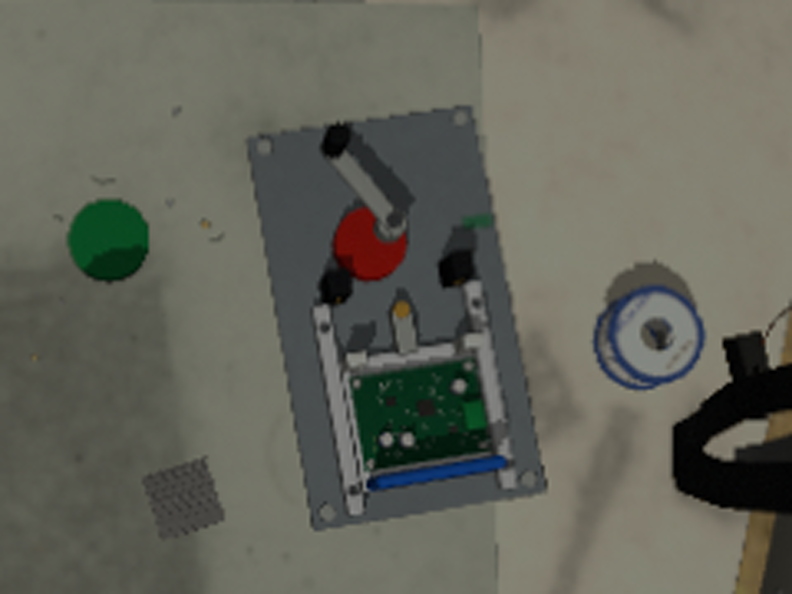

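View pics/side1c.png

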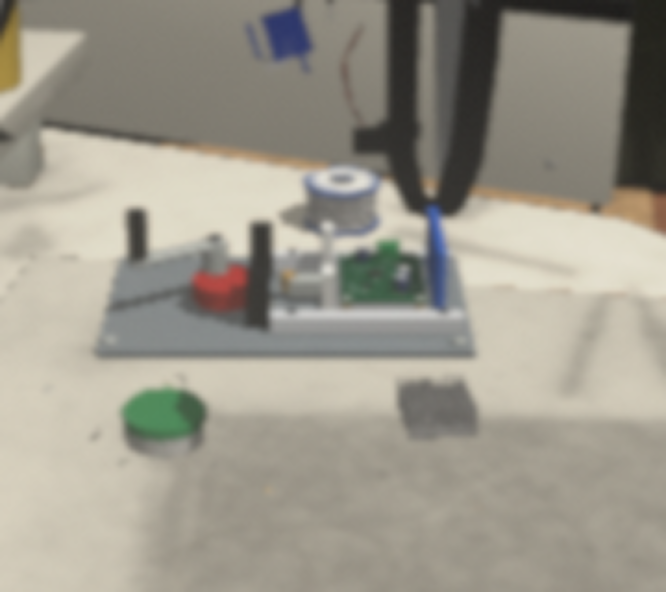

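The top crop shows the plate corners at crop pixels (248,138), (470,106), (547,490) and (313,530). The knob top is near (337,130), so the lever points up-left at roughly 2.2 rad. The blue plate is at the bottom. There is a dark fixture at the right edge. In the side view the knob top is at crop (137,212).

```bash
cat >> h.py <<'E'
from scipy.optimize import least_squares
def J(p,q):
    q=np.atleast_2d(q).astype(float)/1000;c,s=np.cos(p[2]),np.sin(p[2])
    return np.c_[p[0]+c*q[:,0]-s*q[:,1],p[1]+s*q[:,0]+c*q[:,1],q[:,2]]
def knob(a,r=56,z=86): return [r*np.sin(a),-r*np.cos(a),z]
E
python3 - <<'E'
from h import *
t=snapshot("top");s=snapshot("side")
ct=np.array([[248,138],[470,106],[547,490],[313,530]])/3.3+[220,120]
cs=np.array([[98,353],[472,354]])/3.7+[220,140]
Ct=[[75,72,8],[75,-72,8],[-170,-72,8],[-170,72,8]];Cs=[[75,72,4],[-170,72,4]]
kt=np.array([336,129])/3.3+[220,120];ks=np.array([137,211])/3.7+[220,140]
f=lambda p:np.r_[(proj(t,J(p,Ct))-ct).ravel(),(proj(s,J(p,Cs))-cs).ravel(),(proj(t,J(p,knob(p[3])))-kt).ravel(),(proj(s,J(p,knob(p[3])))-ks).ravel(),]
r=least_squares(f,[.63,-.04,.15,2.2]);p=r.x;print(p,np.degrees(p[2]),np.round(r.fun,1))
for n,q in dict(knob=knob(p[3]),mark=[0,-60,8],pp=[-150,0,62]).items():print(n,J(p,q).round(4),proj(t,J(p,q)).round(1),proj(s,J(p,q)).round(1))
cv2.imwrite("pics/full.png",np.hstack([cv2.resize(t["img"],(400,300)),cv2.resize(s["img"],(400,300))]))
E
```

```text
[ 0.62959342 -0.05288244  0.1584037   2.09677352] 9.075863627482546 [-0.9 -1.   0.6 -1.4  0.   0.4  0.   0.4 -0.9  0.5  1.4  0.3  0.7  1.
 -0.2 -0.1]
knob [[ 0.673  -0.0175  0.086 ]] [[322.5 160.1]] [[256.8 196.9]]
mark [[ 0.6391 -0.1121  0.008 ]] [[364.3 186.9]] [[279.6 210.8]]
pp [[ 0.4815 -0.0765  0.062 ]] [[354.1 263.7]] [[338.8 201.2]]
```

View pics/full.png

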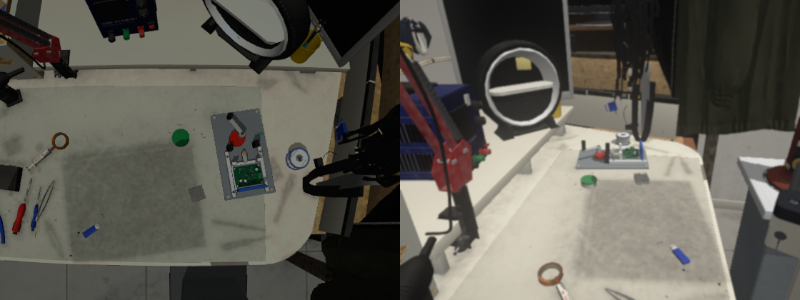

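The fit agrees with the network and with the given sizes: the mark projects within 1 px of where it shows. Jig is at (0.630, -0.053), yaw 9.1°, cam about 2.10 rad. I'll move over to the back side of the knob with the fingers shut.

```bash
python3 -c "
import rig;print([n for n in dir(rig) if n[0]!='_'],getattr(rig,'tip_extent',None))"
python3 -m creep '[[-29.6,-18.4,0,0,0,0],[-29.6,-18.4,0,0,0,0],[-29.6,-18.4,0,0,0,0],[-29.6,-18.4,0,0,0,0],[-29.6,-18.4,0,0,0,0],[-29.6,-18.4,0,0,0,0],[-29.6,-18.4,0,0,0,0],[-29.6,-18.4,0,0,0,0],[-29.6,-18.4,0,0,0,0],[-29.6,-18.4,0,0,0,0]]' 255 20
python3 -m creep '[[-29.6,-18.4,0,0,0,0],[-29.6,-18.4,0,0,0,0],[-29.6,-18.4,0,0,0,0],[-29.6,-18.4,0,0,0,0],[-29.6,-18.4,0,0,0,0],[-29.6,-18.4,0,0,0,0],[-29.6,-18.4,0,0,0,0],[-29.6,-18.4,0,0,0,0],[-29.6,-18.4,0,0,0,0],[-29.6,-18.4,0,0,0,0]]'
python3 -m creep '[[0,0,0,0,0,6.5],[0,0,0,0,0,6.5],[0,0,0,0,0,6.5],[0,0,0,0,0,6.5],[0,0,0,0,0,0],[0,0,0,0,0,0],[0,0,0,0,0,0],[0,0,0,0,0,0],[0,0,0,0,0,0],[0,0,0,0,0,0]]'
cat >> h.py <<'E'
P=np.array([0.62959342,-0.05288244,0.1584037])
def where(a=None):
    st=read_state();x=np.array(st["tool_pos"]);R=np.array(st["tcp_rot"]);c,s=np.cos(P[2]),np.sin(P[2])
    d=x[:2]-P[:2];print("t",round(st["clock"],2),"tcp",x.round(4),"jig mm",((np.array([[c,s],[-s,c]])@d)*1000).round(1),"xhead",np.degrees(np.arctan2(R[1,0],R[0,0])).round(1),"z",R[:,2].round(3),"F",np.round(st["wrist_force"],1),"w",st["width"],"j",np.round(st["joints"],0))
    if a is not None:
        h=P[2]-np.pi/2+a;u=np.array([np.cos(h),np.sin(h)]);n=np.array([-u[1],u[0]])
        print("lever frame: radial",(d@u*1000).round(1),"behind",(d@n*1000).round(1))
    return st
E
python3 - <<'E'
from h import *
where(2.097)
E
```

```text
['Unreachable', 'finish_job', 'read_state', 'search_frame', 'snapshot', 'tip_extent'] 0.025
clock: 1.93
tool_pos: [0.4664, 0.2951, 0.2439]
tcp_rot: [[-0.906, 0.424, 0.0], [0.424, 0.906, 0.0], [-0.0, 0.001, -1.0]]
wrist_force: [0.6, -0.2, 0.3]
width: 0.0306
finger_force: 0.0
clock: 2.77
tool_pos: [0.6565, 0.0029, 0.2438]
tcp_rot: [[-0.906, 0.424, 0.0], [0.424, 0.906, 0.0], [-0.0, 0.0, -1.0]]
wrist_force: [0.3, 0.4, -0.3]
width: 0.0005
finger_force: 0.0
clock: 3.6
tool_pos: [0.6557, 0.0043, 0.2437]
tcp_rot: [[-0.629, 0.778, -0.0], [0.778, 0.629, 0.0], [0.0, -0.0, -1.0]]
wrist_force: [0.1, 0.4, -0.1]
width: 0.0004
finger_force: 0.0
t 3.6 tcp [0.6557 0.0043 0.2437] jig mm [34.8 52.4] xhead 129.0 z [-0.  0. -1.] F [ 0.1  0.4 -0.1] w 0.0004158377575247079 j [-7. 36.  9. 81. -6. 64. 42.]
lever frame: radial 56.4 behind 27.8
```

```bash

python3 -m creep '[[0,0,20,0,0,0],[0,0,25,0,0,0],[0,0,25,0,0,0],[0,0,25,0,0,0],[0,0,25,0,0,0],[0,0,20,0,0,0],[0,0,12,0,0,0],[0,0,7,0,0,0],[0,0,0,0,0,0],[0,0,0,0,0,0]]'
python3 - <<'E'
from h import *
where(2.097)
for n,c in(("top",(220,110,440,275)),("side",(220,100,380,220))):
    s=snapshot(n)["img"][c[1]:c[3],c[0]:c[2]]
    cv2.imwrite(f"pics/{n}2.png",cv2.resize(s,(400,300),interpolation=cv2.INTER_CUBIC))
cv2.imwrite("pics/both2.png",np.hstack([cv2.imread("pics/top2.png"),cv2.imread("pics/side2.png")]))
E
```

```text
clock: 4.43
tool_pos: [0.6564, 0.0044, 0.0853]
tcp_rot: [[-0.628, 0.778, 0.001], [0.778, 0.628, -0.0], [-0.001, 0.001, -1.0]]
wrist_force: [0.3, 0.1, 0.2]
width: 0.0003
finger_force: 0.0
t 4.43 tcp [0.6564 0.0044 0.0853] jig mm [35.5 52.3] xhead 128.9 z [ 0.001 -0.    -1.   ] F [0.3 0.1 0.2] w 0.0003384841767061174 j [-7. 46.  8. 90. -8. 45. 43.]
lever frame: radial 56.9 behind 27.4
```

View pics/both2.png

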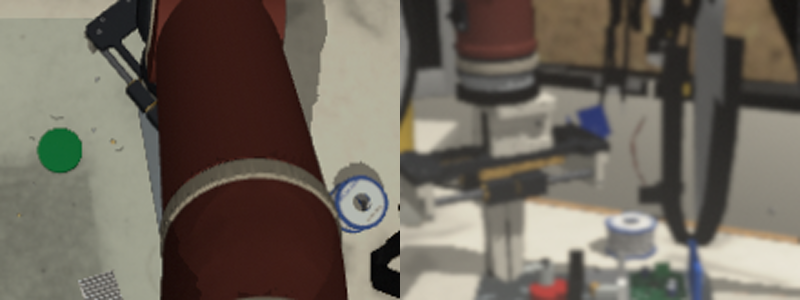

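The top view is blocked by the arm. The side view shows the fingers upright in front of the knob. I'll feel for contact.

```bash

python3 -m creep '[[-1,0,0,0,0,0],[-1,0,0,0,0,0],[-1,0,0,0,0,0],[-1,0,0,0,0,0],[-1,0,0,0,0,0],[-1,0,0,0,0,0],[-1,0,0,0,0,0],[-1,0,0,0,0,0],[0,0,0,0,0,0],[0,0,0,0,0,0]]'|grep -E 'pos|wrist'
python3 -m creep '[[-1,0,0,0,0,0],[-1,0,0,0,0,0],[-1,0,0,0,0,0],[0,0,0,0,0,0],[-1,0,0,0,0,0],[-1,0,0,0,0,0],[-1,0,0,0,0,0],[-1,0,0,0,0,0],[0,0,0,0,0,0],[0,0,0,0,0,0]]'|grep -E 'pos|wrist'
python3 - <<'E'
from h import *
where(2.097)
E
```

```text
tool_pos: [0.6607, -0.0019, 0.0846]
wrist_force: [0.1, -0.5, 0.2]
tool_pos: [0.664, -0.0057, 0.0846]
wrist_force: [-3.6, 3.6, 3.2]
t 6.2 tcp [ 0.664  -0.0057  0.0846] jig mm [41.4 41.1] xhead 129.0 z [-0.003  0.002 -1.   ] F [-3.6  3.6  3.2] w 0.0005474990561274376 j [-5. 46.  7. 88. -8. 46. 44.]
lever frame: radial 56.5 behind 14.8
```

```bash

python3 -m creep '[[-4,0.7,0,0,0,4],[-4,0.7,0,0,0,4],[-4,0.7,0,0,0,4],[-4,0.7,0,0,0,4],[-4,0.7,0,0,0,4],[-4,0.7,0,0,0,4],[-4,0.7,0,0,0,4],[-4,0.7,0,0,0,4],[-4,0.7,0,0,0,4],[-4,0.7,0,0,0,4]]'|grep -E 'pos|wrist'
python3 - <<'E'
from h import *
where(2.097-np.radians(40))
s=snapshot("side");cv2.imwrite("pics/side3.png",cv2.resize(s["img"][140:300,220:400],None,fx=3.3,fy=3.3,interpolation=cv2.INTER_CUBIC))
E
```

```text
tool_pos: [0.6862, -0.0368, 0.0846]
wrist_force: [-1.3, 6.3, 1.7]
t 7.03 tcp [ 0.6862 -0.0368  0.0846] jig mm [58.4  6.9] xhead 88.9 z [ 0.001  0.006 -1.   ] F [-1.3  6.3  1.7] w 0.0006084279857823929 j [ -8.  49.  18.  84. -18.  50.  15.]
lever frame: radial 56.4 behind 16.8
```

View pics/side3.png

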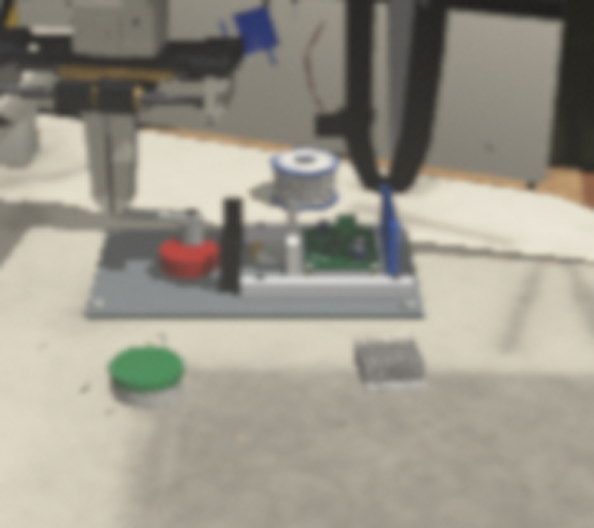

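The side view shows the fingers behind the knob and the lever turned. There is a hanging black object behind the blue plate, with its lower tip at side pixel (340,197), so I'll place it before going that way.

```bash

python3 -m creep '[[-4,0.7,0,0,0,4],[-4,0.7,0,0,0,4],[-4,0.7,0,0,0,4],[-4,0.7,0,0,0,4],[-4,0.7,0,0,0,4],[-4,0.7,0,0,0,4],[-4,0.7,0,0,0,4],[-4,0.7,0,0,0,4],[-4,0.7,0,0,0,4],[-4,0.7,0,0,0,4]]'|grep -E 'pos|wrist'
python3 - <<'E'
from h import *
where(2.097-np.radians(80))
t=snapshot("top");s=snapshot("side")
for xs in((340,197),(326,178)):
  for z in(0,.05,.1,.15,.2,.3): q=ray(s,xs,z);print(xs,z,q.round(3),proj(t,q).round(0))
E
```

```text
tool_pos: [0.6825, -0.0765, 0.0848]
wrist_force: [3.2, 5.5, -0.8]
t 7.92 tcp [ 0.6825 -0.0765  0.0848] jig mm [ 48.5 -31.7] xhead 48.9 z [ 0.007  0.005 -1.   ] F [ 3.2  5.5 -0.8] w 0.00033828983507249523 j [-10.  51.  28.  85. -28.  52. -14.]
lever frame: radial 55.5 behind 16.7
(340, 197) 0 [ 0.489 -0.248  0.   ] [[431. 261.]]
(340, 197) 0.05 [ 0.482 -0.131  0.05 ] [[381. 263.]]
(340, 197) 0.1 [ 0.476 -0.014  0.1  ] [[324. 266.]]
(340, 197) 0.15 [0.469 0.103 0.15 ] [[257. 269.]]
(340, 197) 0.2 [0.462 0.22  0.2  ] [[182. 272.]]
(340, 197) 0.3 [0.449 0.453 0.3  ] [[  6. 277.]]
(326, 178) 0 [ 0.545 -0.397  0.   ] [[497. 233.]]
(326, 178) 0.05 [ 0.532 -0.265  0.05 ] [[447. 237.]]
(326, 178) 0.1 [ 0.52  -0.132  0.1  ] [[388. 241.]]
(326, 178) 0.15 [0.507 0.001 0.15 ] [[318. 246.]]
(326, 178) 0.2 [0.495 0.134 0.2  ] [[237. 252.]]
(326, 178) 0.3 [0.469 0.4   0.3  ] [[ 42. 263.]]
```

The object stands on the desk at about (0.49, -0.25), clear of the cam work. I'll turn the gripper 90° for the slide push to stay away from it.

```bash

python3 -m creep '[[-4,0.7,0,0,0,4],[-4,0.7,0,0,0,4],[-4,0.7,0,0,0,4],[-4,0.7,0,0,0,4],[-4,0.7,0,0,0,4],[-4,0.7,0,0,0,4],[-4,0.7,0,0,0,4],[-4,0.7,0,0,0,4],[0,0,0,0,0,0],[0,0,0,0,0,0]]'|grep -E 'pos|wrist'
python3 - <<'E'
from h import *
where(2.097-np.radians(112))
s=snapshot("side");cv2.imwrite("pics/side4.png",cv2.resize(s["img"][160:240,230:350],None,fx=6,fy=6,interpolation=cv2.INTER_CUBIC))
print(proj(s,J(P,[knob(0),knob(.17),knob(0,62,50),[0,-60,8]])).round(1))
print(search_frame(s,"lever_knob"))
E
```

```text
tool_pos: [0.6599, -0.1008, 0.0848]
wrist_force: [3.7, 3.8, -1.4]
t 8.85 tcp [ 0.6599 -0.1008  0.0848] jig mm [ 22.3 -52.1] xhead 17.1 z [ 0.007  0.002 -1.   ] F [ 3.7  3.8 -1.4] w 0.0004452995774672786 j [-12.  51.  36.  88. -36.  52. -37.]
lever frame: radial 54.7 behind 14.7
[[278.8 184. ]
 [275.1 184.1]
 [279.3 196. ]
 [279.6 210.8]]
[{'xy': [272.9, 210.6], 'p': 0.72}]
```

View pics/side4.png

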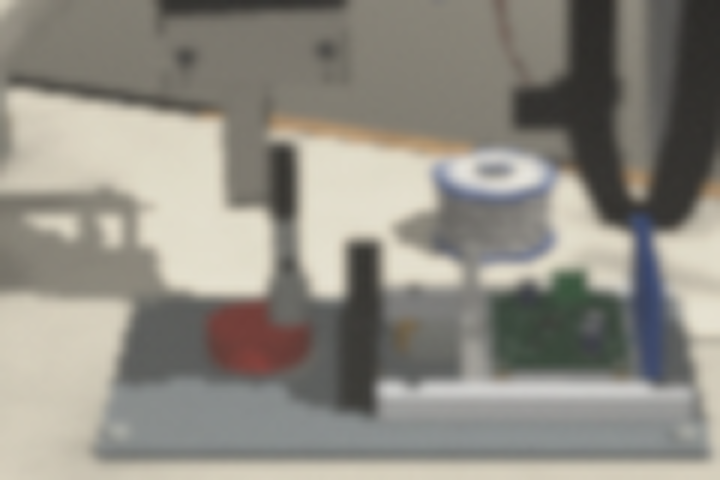

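The knob top at side pixel (277,184) puts the cam within 0.07 to 0.14 rad of the mark. I'll push about 5° more, then withdraw and look from the top.

```bash

python3 -m creep '[[-1,0.2,0,0,0,1],[-1,0.2,0,0,0,1],[-1,0.2,0,0,0,1],[-1,0.2,0,0,0,1],[-1,0.2,0,0,0,1],[0,0,0,0,0,0],[0,0,0,0,0,0],[0,0,0,0,0,0],[0,0,0,0,0,0],[0,0,0,0,0,0]]'|grep -E 'pos|wrist'
python3 - <<'E'
from h import *
where(2.097-np.radians(117))
E
python3 -m creep '[[3,0,0,0,0,0],[8,0,0,0,0,0],[8,0,-5,0,0,0],[0,0,-30,0,0,0],[0,0,-40,0,0,0],[0,0,-40,0,0,0],[0,0,-30,0,0,0],[0,0,-5,0,0,0],[0,0,0,0,0,0],[0,0,0,0,0,0]]'|grep -E 'pos|wrist'
```

```text
tool_pos: [0.6559, -0.1031, 0.0848]
wrist_force: [4.9, 4.1, -1.6]
t 9.78 tcp [ 0.6559 -0.1031  0.0848] jig mm [ 18.1 -53.7] xhead 12.1 z [ 0.008  0.001 -1.   ] F [ 4.9  4.1 -1.6] w 0.0005540959531641456 j [-13.  51.  38.  89. -37.  52. -40.]
lever frame: radial 54.6 behind 15.1
tool_pos: [0.6702, -0.1022, 0.234]
wrist_force: [-0.6, 0.8, -1.2]
```

```bash

python3 -m creep '[[-10,-35,0,0,0,0],[-10,-35,0,0,0,0],[-10,-35,0,0,0,0],[-10,-35,0,0,0,0],[-10,-35,0,0,0,0],[-10,-35,0,0,0,0],[-10,-35,0,0,0,0],[-10,-35,0,0,0,0],[-10,-35,0,0,0,0],[-10,-35,0,0,0,0]]'|grep -E 'pos|wrist'
python3 - <<'E'
from h import *
where()
t=snapshot("top")
cv2.imwrite("pics/top5.png",cv2.resize(t["img"][145:290,280:400],None,fx=4,fy=4,interpolation=cv2.INTER_CUBIC))
for a in(-.1,0,.1,.2): print(a,((proj(t,J(P,[knob(a),knob(a,62,50)]))-[280,145])*4).round(0).tolist())
print(((proj(t,J(P,[[0,-60,8],[0,0,53],[-150,0,62]]))-[280,145])*4).round(0).tolist())
for n in("lever_knob","green_mark"): print(n,search_frame(t,n))
E
```

```text
tool_pos: [0.4982, 0.2213, 0.2324]
wrist_force: [1.4, 0.6, -0.6]
t 11.45 tcp [0.4982 0.2213 0.2324] jig mm [-86.5 291.5] xhead 11.9 z [-0.004 -0.003 -1.   ] F [ 1.4  0.6 -0.6] w 0.0006988088131138832 j [-56.  34.  48. 101. -29.  59. -75.]
-0.1 [[366.0, 146.0], [361.0, 161.0]]
0 [[365.0, 134.0], [360.0, 149.0]]
0.1 [[362.0, 123.0], [357.0, 137.0]]
0.2 [[358.0, 112.0], [352.0, 125.0]]
[[337.0, 167.0], [236.0, 167.0], [297.0, 475.0]]
lever_knob [{'xy': [340.9, 183.3], 'p': 0.97}, {'xy': [346.0, 246.4], 'p': 0.2}]
green_mark [{'xy': [333.5, 202.7], 'p': 0.78}]
```

View pics/top5.png

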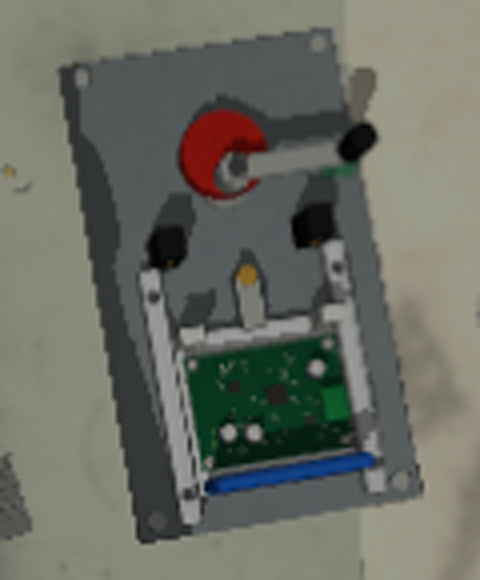

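The knob blob runs from (352,152) to (365,133) and the bar slope is about -0.14. Both match the a=0 prediction, with the mark's edge showing just below the bar. One numeric check of the knob silhouette before going on.

```bash
python3 - <<'E'
from h import *
t=snapshot("top");g=t["img"].max(2)
m=np.zeros_like(g);m[170:187,362:378]=1
ys,xs=np.where((g<45)&(m>0));print(len(xs),xs.mean(),ys.mean(),xs.min(),xs.max(),ys.min(),ys.max())
th=np.linspace(0,2*np.pi,40)
for a in(-.1,-.05,0,.05,.1):
    c=np.array(knob(a));pts=np.vstack([np.c_[c[0]+7*np.cos(th),c[1]+7*np.sin(th),0*th+z] for z in(53,86)])
    q=np.zeros((4200,5600),np.uint8);h=cv2.convexHull(((proj(t,J(P,pts))+.5)*10).astype(np.int32));cv2.fillConvexPoly(q,h,1)
    y,x=np.where(q);print(a,len(x)/100,x.mean()/10-.5,y.mean()/10-.5)
E
```

```text
62 368.80645161290323 180.1290322580645 365 373 176 185
-0.1 82.15 369.63032258064516 183.2036762020694
-0.05 82.28 369.4681332036947 181.7631016042781
0 82.39 369.21996601529315 180.33318363879113
0.05 82.49 368.90892229361134 178.912074190811
0.1 82.43 368.5184520198957 177.5172388693437
```

Cam ≈ 0.01 rad, on the mark. Next is the slide.

```bash

python3 -m creep '[[0,0,0,0,0,-6],[0,0,0,0,0,-6],[0,0,0,0,0,-6],[0,0,0,0,0,-6],[0,0,0,0,0,-6],[0,0,0,0,0,-6],[0,0,0,0,0,-6],[0,0,0,0,0,-6],[0,0,0,0,0,-6],[0,0,0,0,0,-6]]'|grep -E 'pos|wrist'
python3 -m creep '[[0,0,0,0,0,-6],[0,0,0,0,0,-6],[0,0,0,0,0,-6],[0,0,0,0,0,-6],[0,0,0,0,0,-3],[0,0,0,0,0,0],[-29,-9.5,0,0,0,0],[-29,-9.5,0,0,0,0],[-29,-9.5,0,0,0,0],[-29,-9.5,0,0,0,0]]'|grep -E 'pos|wrist'
python3 -m creep '[[-29,-9.5,0,0,0,0],[-29,-9.5,0,0,0,0],[-29,-9.5,0,0,0,0],[-29,-9.5,0,0,0,0],[-29,-9.5,0,0,0,0],[-29,-9.5,0,0,0,0],[0,0,0,0,0,0],[0,0,0,0,0,0],[0,0,0,0,0,0],[0,0,0,0,0,0]]'|grep -E 'pos|wrist'
python3 - <<'E'
from h import *
where()
E
```

```text
tool_pos: [0.501, 0.2172, 0.2337]
wrist_force: [0.7, 0.3, 0.1]
tool_pos: [0.4805, 0.0966, 0.234]
wrist_force: [1.5, -0.5, -0.4]
tool_pos: [0.4515, -0.0802, 0.2343]
wrist_force: [-0.5, 0.2, -1.0]
t 14.15 tcp [ 0.4515 -0.0802  0.2343] jig mm [-180.2    1.1] xhead 99.0 z [-0.001  0.    -1.   ] F [-0.5  0.2 -1. ] w 0.0005368414354524509 j [-12.  21.  27. 113. -12.  49.  30.]
```

```bash

python3 -m creep '[[-1,-3,20,0,0,0],[0,0,25,0,0,0],[0,0,25,0,0,0],[0,0,25,0,0,0],[0,0,25,0,0,0],[0,0,20,0,0,0],[0,0,17,0,0,0],[0,0,12,0,0,0],[0,0,5,0,0,0],[0,0,0,0,0,0]]'|grep -E 'pos|wrist'
python3 -m creep '[[0,1.5,0,0,0,0],[0,1.5,0,0,0,0],[0,1.5,0,0,0,0],[0,1.5,0,0,0,0],[0,1.5,0,0,0,0],[0,1.5,0,0,0,0],[0,1.5,0,0,0,0],[0,1.5,0,0,0,0],[0,0,0,0,0,0],[0,0,0,0,0,0]]'|grep -E 'pos|wrist'
python3 - <<'E'
from h import *
where()
s=snapshot("side");cv2.imwrite("pics/side6.png",cv2.resize(s["img"][150:240,230:380],None,fx=5,fy=5,interpolation=cv2.INTER_CUBIC))
E
```

```text
tool_pos: [0.4483, -0.0814, 0.0596]
wrist_force: [0.6, 0.2, 0.3]
tool_pos: [0.4605, -0.0806, 0.0606]
wrist_force: [-0.4, 0.1, 0.2]
t 15.82 tcp [ 0.4605 -0.0806  0.0606] jig mm [-171.3   -0.7] xhead 98.9 z [-0. -0. -1.] F [-0.4  0.1  0.2] w 0.00030160417875193786 j [ -3.  37.  16. 122. -24.  24.  40.]
```

View pics/side6.png

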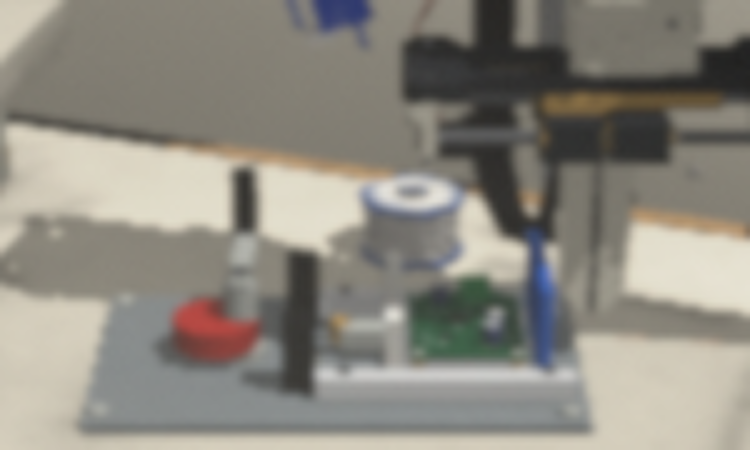

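The side view shows the shut fingers just behind the blue plate at about x=590, and the lever along -y. Now pushing.

```bash

python3 -m creep '[[0,1,0,0,0,0],[0,2,0,0,0,0],[0,2.5,0,0,0,0],[0,2.5,0,0,0,0],[0,2.5,0,0,0,0],[0,2.5,0,0,0,0],[0,2.5,0,0,0,0],[0,2.5,0,0,0,0],[0,2.5,0,0,0,0],[0,2.5,0,0,0,0]]'|grep -E 'pos|wrist'
python3 -m creep '[[0,1,0,0,0,0],[0,1,0,0,0,0],[0,1,0,0,0,0],[0,1,0,0,0,0],[0,1,0,0,0,0],[0,1,0,0,0,0],[0,1,0,0,0,0],[0,1,0,0,0,0],[0,0,0,0,0,0],[0,0,0,0,0,0]]'|grep -E 'pos|wrist'
python3 - <<'E'
from h import *
where()
E
```

```text
tool_pos: [0.478, -0.0775, 0.0604]
wrist_force: [-8.6, -1.3, 7.5]
tool_pos: [0.4863, -0.0762, 0.0604]
wrist_force: [-8.0, -1.5, 7.1]
t 17.53 tcp [ 0.4863 -0.0762  0.0604] jig mm [-145.2   -0.4] xhead 98.8 z [-0.01   0.001 -1.   ] F [-8.  -1.5  7.1] w 0.0004153977976518291 j [ -5.  39.  17. 118. -24.  27.  39.]
```

```bash

python3 -m creep '[[0,1,0,0,0,0],[0,1,0,0,0,0],[0,1,0,0,0,0],[0,1,0,0,0,0],[0,1,0,0,0,0],[0,1,0,0,0,0],[0,1,0,0,0,0],[0,1,0,0,0,0],[0,0,0,0,0,0],[0,0,0,0,0,0]]'|grep -E 'pos|wrist'
python3 -m creep '[[0,0.6,0,0,0,0],[0,0.6,0,0,0,0],[0,0.6,0,0,0,0],[0,0.6,0,0,0,0],[0,0.6,0,0,0,0],[0,0,0,0,0,0],[0,0,0,0,0,0],[0,0,0,0,0,0],[0,0,0,0,0,0],[0,0,0,0,0,0]]'|grep -E 'pos|wrist'
python3 - <<'E'
from h import *
where()
E
```

```text
tool_pos: [0.4942, -0.075, 0.0604]
wrist_force: [-7.3, -1.8, 8.0]
tool_pos: [0.4973, -0.0745, 0.0603]
wrist_force: [-7.9, -1.6, 7.1]
t 19.2 tcp [ 0.4973 -0.0745  0.0603] jig mm [-134.1   -0.5] xhead 98.8 z [-0.01   0.001 -1.   ] F [-7.9 -1.6  7.1] w 0.0006406714318345358 j [ -5.  39.  17. 116. -23.  29.  38.]
```

Still sliding at a steady 8 N, so I'll continue in small steps until the force rises.

```bash

for i in 1 2; do python3 -m creep '[[0,0.5,0,0,0,0],[0,0.5,0,0,0,0],[0,0.5,0,0,0,0],[0,0.5,0,0,0,0],[0,0.5,0,0,0,0],[0,0.5,0,0,0,0],[0,0,0,0,0,0],[0,0,0,0,0,0],[0,0,0,0,0,0],[0,0,0,0,0,0]]'|grep -E 'pos|wrist'; done
```

```text
tool_pos: [0.4999, -0.0742, 0.0603]
wrist_force: [-8.3, -1.4, 7.7]
tool_pos: [0.4999, -0.0741, 0.0603]
wrist_force: [-12.6, -1.8, 11.7]
```

```bash

python3 -m creep '[[0,1,0,0,0,0],[0,1,0,0,0,0],[0,1,0,0,0,0],[0,1,0,0,0,0],[0,0,0,0,0,0],[0,0,0,0,0,0],[0,0,0,0,0,0],[0,0,0,0,0,0],[0,0,0,0,0,0],[0,0,0,0,0,0]]'|grep -E 'pos|wrist'
python3 -m creep '[[0,-5,0,0,0,0],[0,-5,0,0,0,0],[0,-8,0,0,0,0],[0,-8,0,0,0,0],[0,0,-25,0,0,0],[0,0,-40,0,0,0],[0,0,-40,0,0,0],[0,0,-40,0,0,0],[0,0,-25,0,0,0],[0,0,0,0,0,0]]'|grep -E 'pos|wrist'
python3 -m creep '[[35,-3,0,0,0,0],[35,0,0,0,0,0],[35,0,0,0,0,0],[35,0,0,0,0,0],[35,0,0,0,0,0],[35,0,0,0,0,0],[35,0,0,0,0,0],[35,0,0,0,0,0],[0,0,0,0,0,0],[0,0,0,0,0,0]]'|grep -E 'pos|wrist'
python3 - <<'E'
from h import *
t=snapshot("top")
cv2.imwrite("pics/top7.png",cv2.resize(t["img"][145:290,280:400],None,fx=4,fy=4,interpolation=cv2.INTER_CUBIC))
print(((proj(t,J(P,[[-118,0,62],[-122,0,62],[0,-60,8],knob(0)]))-[280,145])*4).round(0).tolist())
for n in("lever_knob","push_plate","solder_spool","heatsink","flux_tin"): print(n,[(np.round(r["xy"],1),ray(t,r["xy"],Z[n]).round(4)) for r in search_frame(t,n)[:1]])
g=t["img"].max(2)[170:187,362:378];ys,xs=np.where(g<45);print(len(xs),xs.mean()+362,ys.mean()+170,read_state()["clock"])
E
```

```text
tool_pos: [0.5, -0.074, 0.0602]
wrist_force: [-18.7, -3.1, 17.6]
tool_pos: [0.4898, -0.0776, 0.2362]
wrist_force: [0.5, 0.1, -0.0]
tool_pos: [0.4388, 0.202, 0.2296]
wrist_force: [1.1, -0.4, -0.2]
[[284.0, 407.0], [286.0, 416.0], [337.0, 167.0], [365.0, 134.0]]
lever_knob [(array([339.6, 183. ]), array([ 0.6295, -0.0485,  0.086 ]))]
push_plate [(array([333. , 200.4]), array([ 0.601 , -0.0391,  0.062 ]))]
solder_spool [(array([416.7, 218.8]), array([ 0.5724, -0.2153,  0.0175]))]
heatsink [(array([271.9, 265.8]), array([0.4802, 0.0757, 0.01  ]))]
flux_tin [(array([254. , 189.9]), array([0.6314, 0.1113, 0.01  ]))]
62 368.80645161290323 180.1290322580645 23.6667
```

View pics/top7.png

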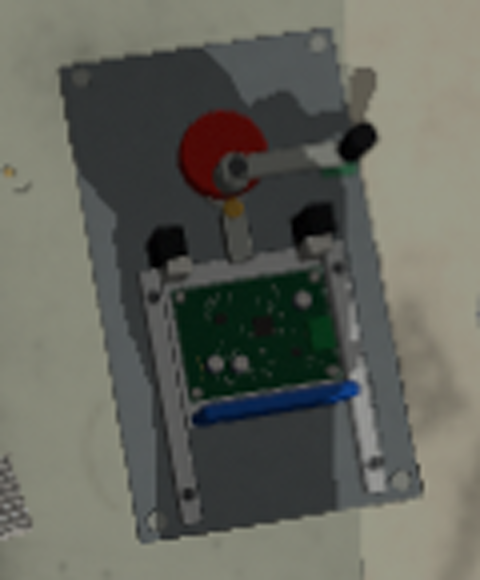

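The slide's contacts sit against both black blocks. The plate's rear edge is at row 407, which matches the home prediction, and the lever is unchanged on the mark. The bystanders are where they were.

```bash
python3 -c "
from rig import *;print(finish_job())"
```

```text
the job is handed in; nothing more can be done
None
```

The lever is on the green mark (cam about 0.01 rad from its low point) and the slide is fully home against both black blocks, done in that order; the things round the jig were not disturbed, and the job was handed in at about 24 s.

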